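Seat the alignment post in its holder on the optical table

TASK

Take the blue-banded steel post from the rack and mount it, plain end down and band up, in the aluminium post holder: lean the post over by some 15 degrees, set the lower edge of its foot into the mouth of the tight bore first until the middle of the foot is just below the rim, then straighten it, slide it in and push it down past the spring leaf until it is fully home on the bottom of the bore. Let go of it, and leave the other posts in the rack and everything else on the table where it is.

Things in the scene. Friction and masses are not known exactly. Their poses are not given: they have to be found in the camera images.
- blue_mid (a point): The post to mount: a plain bare-steel cylinder 20 mm in diameter and 80 mm long, about 0.19 kg, standing upright in one of the rack's three holes; a blue band from 5 to 15 mm below its top and a blue dot on its top face. The foot has a 1 mm chamfer. This point is the centre of the post, on its axis half-way up (40 mm above the foot); z points along the axis to the banded top end.
- blue_post_tip (a point): Centre of the blue-banded post's flat foot (its plain end), on the axis, 40 mm below its centre point; z points along the axis to the top.
- holder: Base of the post holder: light grey plate screwed to the table, 66 mm (x) by 150 mm (y) by 10 mm, two low guide rails along y (top 16 mm above the table). On it stands the aluminium head, a square block 56 x 56 x 80 mm, its top 90 mm above the table, a yellow knob sticking out of its +x face. Origin: underside of the plate, in its middle; z up.
- nominal_mouth (a point): A point fixed to the base, 90 mm above its middle, at the height of the bore's mouth in the flat top of the head (mouth in the middle of the head). The head is clamped fast, its sides parallel to the base, but up to 7 mm off to either side along the base's y, and not at all along x: where it is is not reported, so find the bore from this point by touch or by sight.
- plunger (a joint): How far (m) the spring leaf in the bore is pushed back, 0 in an empty bore. The bore is vertical, 21 mm wide (post plus 1 mm), 75 mm deep, flat bottom, no chamfer: a post fully home stands 5 mm proud of the head. The leaf is in its +x wall, sloping inwards from 20 to 39 mm below the mouth, pressing with about 5 N: a post past it stays where left and takes 5 to 15 N of push to slide down.
- rack: Black plastic rack block screwed to the table, 60 mm (x) by 175 mm (y) by 30 mm tall, with three round holes 22 mm wide and 24 mm deep in a row along its y axis, at y = -55, 0 and +55 mm; a post stands in each, reaching 86 mm above the table. Origin: centre of its underside, on the table.
- red_mid (a point): Centre (half-way up) of the red-banded post in the rack, otherwise like the blue one; to be left alone.
- yellow_mid (a point): Centre (half-way up) of the yellow-banded post in the rack, otherwise like the blue one; to be left alone.
- cleaner: Small bottle of lens cleaner, 44 mm in diameter and 110 mm tall, blue cap, loose; origin at the centre of its underside.
- driver: Screwdriver, 170 mm long, lying on the table, loose.
- dish: Shallow white round dish, 90 mm across and 16 mm tall, loose; origin at the centre of its underside.
- lens_box: Open orange tray with three compartments, 90 x 120 x 30 mm, loose; origin at the centre of its underside.
- tube_ring: Black lens-tube ring, 50 mm outer diameter, 18 mm tall, loose; origin at the centre of its underside.
There are look-alikes about, which are no part of the job. What is shaped like the part that bears blue_mid but green is not meant.

How it is judged:
By the outcome, as a careful person would: the job done as asked, in the order asked, and still so for the second after the job is handed in, with the robot touching nothing.
It also fails if it takes over 64 s, if anything falls off the work surface, if the arm or the gripper's body presses on something with over 40 N, if the wrist force passes 120 N, or if a joint passes its speed limit or range.

ROBOT

A 6-joint arm with a two-finger parallel gripper is mounted at the origin on the work surface. World frame = base frame: x ahead of the robot, y to its left, z up, the work surface at z = 0. Lengths are in m, angles in rad, forces in N, time in s.
With the tool pointing down it reaches from about 0.25 to 0.85 m from the base axis. Payload 12.5 kg.
Tool frame: the origin (TCP) lies midway between the tips of the shut fingers; the grasp point (between the pads) lies 19 mm behind it; z points along the fingers, y is the line along which they close (so a half turn about z gives the same grasp; the last joint's range is limited). The gripper opens to 93 mm and grips with 3 to 60 N. Pads are 15 mm wide; open, the fingers measure 128 mm over their backs; the gripper's body (75 mm by 188 mm) begins 65 mm behind the grasp point.
Start: joints at [1.033, 0.351, 1.652, -0, 1.139, -0.085], TCP at [0.241, 0.495, 0.219] pointing down, gripper open.
Joint ranges: [-2.75, 2.75], [-0.79, 2.1], [0.01, 2.65], [-1.57, 4.71], [0.07, 3.14], [-2.87, 2.87]. Speed limits (rad/s): [2.22, 2.22, 2.79, 3.14, 3.14, 3.14].

INTERFACE

Orientations are given as a unit quaternion [x, y, z, w].
In Python, from plant import bot gives the robot as it stands. Calls block until the motion is done:
- bot.move_pose(position, orientation): joint-space move of the TCP to a pose.
- bot.move_straight(position, frame=None, v=0.15, guard=None): straight line of the TCP; frame=None keeps the orientation; v is the mean speed in m/s. With guard (N) it stops when the force on the tool has changed by that much, and returns True; else False.
- bot.goto_joints(angles): joint-space move.
- bot.gripper_to(opening, f_grip=None): finger opening in m; f_grip is the grip in N (None keeps the last); returns when the fingers have stopped.
- bot.sleep(seconds).
- bot.ik(position, orientation): joint angles nearest the present ones, or None.
- bot.camera(name): name is "scene" or "top" or "wrist"; returns (picture, depth): 420x560x3 uint8, blue, green, red; 420x560 float32, m along the optical axis (not along the pixel's ray), 0 where there is no reading.
- bot.camera_params(name): a dict with "fx", "fy", "cx", "cy" (pixels), "D" ([k1, k2, p1, p2, k3] as OpenCV has them; the pictures are not rectified), "world_from_camera" (4x4, takes a point from camera to world coordinates); the wrist camera has in their place "mount" (4x4, takes a point from camera to tool coordinates, whose origin is the TCP and whose axes are the flange's). Camera axes: x right, y down, z forward; pixel columns grow to the right and rows downward; lengths in m; the calibration is good to about 2 mm. A picture is of the moment at which its call begins: read the wrist's pose just before it. camera_params takes no time and is no camera call.
A pose or a line that the arm cannot do raises bot.Unreachable and nothing moves.
- bot.close_job(): hands the job in; it is judged then, once.
Trained networks look in the newest picture that a camera, given by its name, has taken for a name from the list of things; names that differ only in an ending like _2 or _b are one class to them, and where a whole thing is asked for, a point or a joint stands for the part that bears it (a point fixed in the world has none). Each returns a list of dicts, best first, with "score" (0 to 1); they miss things now and then, are a little off and sometimes report something else, mostly with a low value. They report only what shows in the picture. A call takes as long as a camera call. They do not tell look-alikes from the thing itself.
- bot.regions_of(target, camera): "region" (420x560 bool, what is visible of it).
- bot.landmark_of(target, camera): "position" ([x, y, z] in m, in the coordinates of the camera as it stood for that picture, good to about 4 mm: a listed point, or the origin of a listed thing).
Readings, each from a call of its own:
- bot.read_clock(): time.
- bot.read_qpos(): joint angles.
- bot.read_qd(): joint speeds.
- bot.read_tau(): joint torques, N m.
- bot.read_tcp_pos(): TCP position.
- bot.read_ee_rot(): TCP orientation.
- bot.read_ft_force(): force on the tool from outside, world axes, zero at the start.
- bot.read_wrist_torque(): the same for the moment, N m.
- bot.read_grip_width(): finger opening in m.
- bot.read_gripper_force(): force on a finger pad.
Only numpy, scipy, OpenCV 4.12 (cv2) and the standard library are available. Lean on these libraries where they do the work, as an engineer would, in place of code of your own. Each camera call takes 0.05 s, during which the arm holds its last target. There are 200 camera calls.

## Working session

There is one attempt and no reset: what is moved stays moved. The work goes in short steps, each a Python script; the robot and the scene stay as the last script left them, time stands still between calls to the robot, and variables do not carry over. Pictures are saved under pics/ and viewed, at most 10 in all, crops included, and the job is handed in when it is done.

```bash
mkdir -p pics; ls; cat > h.py <<'E'
import numpy as np, cv2
from scipy.spatial.transform import Rotation as R
from plant import bot
def T_cam(name):
    p=bot.camera_params(name)
    if name!='wrist': return np.array(p['world_from_camera'])
    T=np.eye(4);T[:3,:3]=R.from_quat(bot.read_ee_rot()).as_matrix();T[:3,3]=bot.read_tcp_pos()
    return T@np.array(p['mount'])
def unproj(name,T,uv,z):
    p=bot.camera_params(name);K=np.array([[p['fx'],0,p['cx']],[0,p['fy'],p['cy']],[0,0,1]])
    n=cv2.undistortPoints(np.array(uv,float).reshape(-1,1,2),K,np.array(p['D'])).reshape(-1,2)
    z=np.asarray(z,float).reshape(-1,1)
    return (np.hstack([n*z,z]))@T[:3,:3].T+T[:3,3]
def proj(name,T,X):
    p=bot.camera_params(name);K=np.array([[p['fx'],0,p['cx']],[0,p['fy'],p['cy']],[0,0,1]])
    C=np.linalg.inv(T);X=np.atleast_2d(X)@C[:3,:3].T+C[:3,3]
    return cv2.projectPoints(X,np.zeros(3),np.zeros(3),K,np.array(p['D']))[0].reshape(-1,2)
E
python3 - <<'E'
from h import *
np.set_printoptions(precision=4,suppress=True)
print(bot.read_ee_rot(),bot.read_clock())
for c in ['scene','top']:
    T=T_cam(c);im,d=bot.camera(c);cv2.imwrite(f'pics/{c}0.png',im);np.savez(f'{c}0.npz',im=im,d=d)
    print(c,T[:3,3])
    for n in ['blue_mid','red_mid','yellow_mid','holder','rack','nominal_mouth','cleaner','dish','lens_box','tube_ring','driver']:
        for r in bot.landmark_of(n,c)[:4]:
            X=T[:3,:3]@r['position']+T[:3,3]
            print(n,round(r['score'],2),X,proj(c,T,X)[0].round())
print(bot.read_clock())
E
```

```text
pics
[ 0.2245  0.9745 -0.0005 -0.0002] 0.0
scene [ 1.1964 -0.683   0.9769]
blue_mid 0.69 [ 0.473  -0.2221  0.048 ] [181. 248.]
blue_mid 0.5 [ 0.5873 -0.197   0.0354] [223. 270.]
blue_mid 0.26 [ 0.7121 -0.1508 -0.001 ] [277. 298.]
red_mid 0.53 [ 0.4576 -0.1694  0.049 ] [194. 232.]
yellow_mid 0.46 [ 0.498  -0.2757  0.0476] [170. 267.]
holder 0.98 [0.5112 0.1416 0.001 ] [294. 192.]
rack 0.71 [ 0.475  -0.2145 -0.    ] [186. 260.]
nominal_mouth 0.45 [0.6475 0.4018 0.0038] [389. 167.]
cleaner 0.62 [0.7219 0.0125 0.0018] [325. 258.]
cleaner 0.56 [ 0.4808 -0.2194  0.0056] [186. 261.]
dish 0.94 [ 0.7129 -0.1501  0.0003] [278. 297.]
lens_box 0.68 [0.4054 0.3829 0.0039] [319. 137.]
tube_ring 0.39 [ 0.4963 -0.2768  0.0497] [169. 266.]
driver 0.83 [ 0.4891 -0.421  -0.0008] [118. 318.]
top [ 0.4529 -0.0096  1.1589]
blue_mid 0.66 [ 0.5913 -0.1993  0.0407] [356. 210.]
blue_mid 0.57 [ 0.4831 -0.2255  0.0473] [368. 253.]
red_mid 0.54 [ 0.4572 -0.172   0.0435] [346. 264.]
yellow_mid 0.53 [ 0.5024 -0.2778  0.0434] [388. 245.]
holder 0.94 [ 0.5104  0.1432 -0.0031] [221. 243.]
rack 0.64 [ 0.4762 -0.2225  0.0002] [363. 256.]
nominal_mouth 0.89 [0.5132 0.1364 0.0877] [219. 240.]
cleaner 0.82 [0.7305 0.0136 0.003 ] [271. 159.]
cleaner 0.27 [0.6468 0.4024 0.0041] [123. 191.]
dish 0.6 [ 0.7139 -0.1513 -0.0049] [334. 166.]
lens_box 0.86 [ 0.4087  0.3813 -0.0012] [129. 282.]
tube_ring 0.51 [0.6472 0.4029 0.0019] [124. 191.]
driver 0.58 [ 0.4926 -0.4209  0.0018] [440. 250.]
1.2
```

```bash
python3 -c "
import cv2
a=cv2.imread('pics/scene0.png')[120:360,90:420];cv2.imwrite('pics/s0c.png',cv2.resize(a,(792,576),interpolation=cv2.INTER_CUBIC))
a=cv2.imread('pics/top0.png')[140:300,180:420];cv2.imwrite('pics/t0c.png',cv2.resize(a,None,fx=3.3,fy=3.3,interpolation=cv2.INTER_CUBIC))"
```

```text
(no output)
```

View pics/s0c.png

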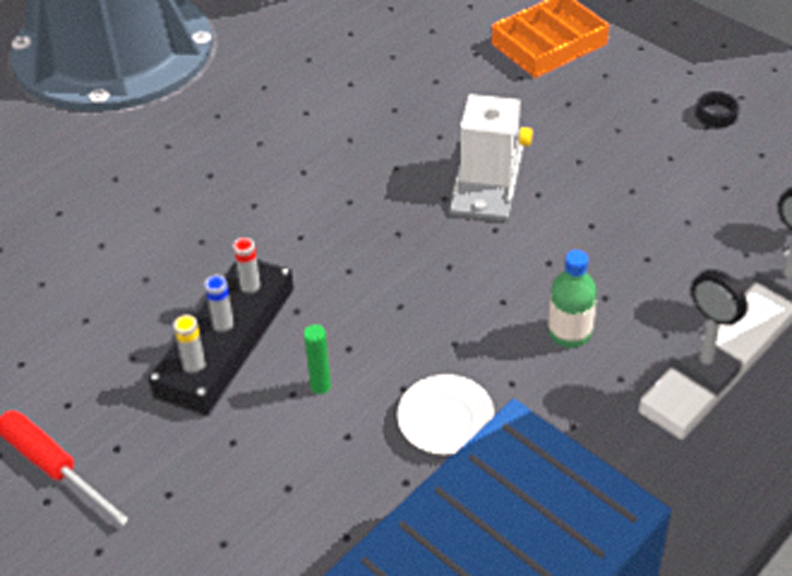

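View pics/t0c.png

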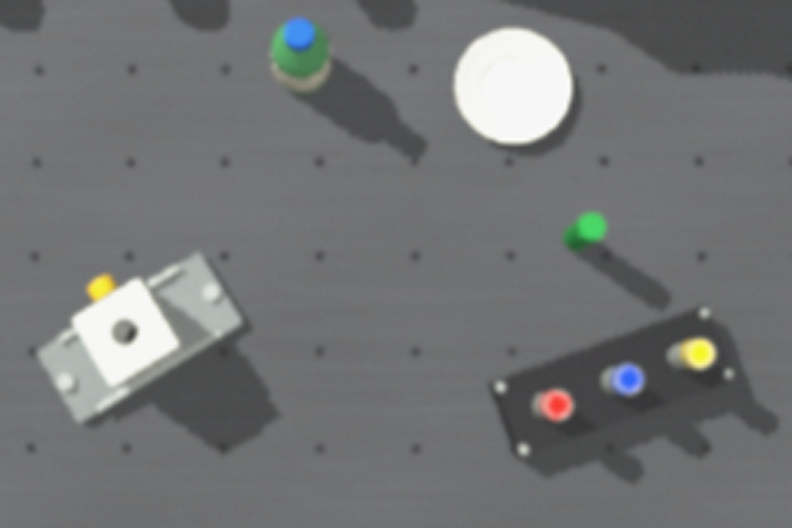

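Scene view: blue post is in the middle rack hole (about (182,240) full-frame), the green look-alike stands alone, and the holder with dark bore is near (295,170). The top view confirms it: blue dot about (370,255), bore about (217,240), knob up-left of the head. Next I fit the row and head directions and go look with the wrist camera.

```bash
cat >> h.py <<'E'
def down(yaw,lean=0,axis=0.):
    # closing axis (tool y) along world angle yaw, tool z down; then lean (rad) towards world angle axis
    y=np.array([np.cos(yaw),np.sin(yaw),0]);z=np.array([0,0,-1.]);M=np.c_[np.cross(y,z),y,z]
    k=np.array([-np.sin(axis),np.cos(axis),0])
    return (R.from_rotvec(k*lean)*R.from_matrix(M)).as_quat()
def onplane(name,T,uv,z):
    a=unproj(name,T,uv,np.ones(len(np.reshape(uv,(-1,2)))));o=T[:3,3]
    return o+(a-o)*((z-o[2])/(a[:,2:]-o[2]))
E
python3 - <<'E'
from h import *
np.set_printoptions(precision=4,suppress=True)
f=np.load('top0.npz');im,d=f['im'],f['d'];T=T_cam('top')
hsv=cv2.cvtColor(im,cv2.COLOR_BGR2HSV)
P={}
for n,(lo,hi),(u,v) in [('blue',(105,130),(370,255)),('red',(0,8),(348,263)),('yel',(22,35),(391,247))]:
    m=cv2.inRange(hsv,(lo,130,120),(hi,255,255));w=np.zeros_like(m);w[v-9:v+10,u-9:u+10]=255;m&=w
    ys,xs=np.nonzero(m);c=(xs.mean(),ys.mean());P[n]=onplane('top',T,c,.086)[0];print(n,c,len(xs),P[n])
dr=P['yel']-P['red'];print('row ang',np.degrees(np.arctan2(dr[1],dr[0])),np.hypot(*dr[:2]))
vv,uu=np.mgrid[195:290,175:265];X=unproj('top',T,np.c_[uu.ravel(),vv.ravel()],d[195:290,175:265].ravel())
m=(abs(X[:,2]-.09)<.006);Y=X[m][:,:2];r=cv2.minAreaRect((Y*1000).astype(np.float32));print('head',r,m.sum())
g=im[195:290,175:265].sum(2).ravel();k=m&(g<400)&(np.hypot(*(X[:,:2]-np.array(r[0])/1000).T)<.015);
k=(g<450)&(np.hypot(uu.ravel()-217.5,vv.ravel()-240.5)<6);c=np.array([uu.ravel()[k].mean(),vv.ravel()[k].mean()])
print('bore',c,k.sum(),onplane('top',T,c,.09))
print('mount',np.array(bot.camera_params('wrist')['mount']))
row=np.arctan2(dr[1],dr[0]);b=P['blue']
for yaw in (row+np.pi/2,row-np.pi/2):
    print(np.degrees(yaw),bot.ik([b[0],b[1],.25],down(yaw)))
for a in range(0,360,30):
    q=bot.ik([.513,.14,.2],down(np.radians(28+a)));print(28+a,q)
E
```

```text
blue (np.float64(370.2903225806452), np.float64(254.19354838709677)) 31 [ 0.4796 -0.2237  0.086 ]
red (np.float64(348.43333333333334), np.float64(262.43333333333334)) 30 [ 0.4601 -0.1715  0.086 ]
yel (np.float64(391.64516129032256), np.float64(246.51612903225808)) 31 [ 0.4978 -0.275   0.086 ]
row ang -69.99847944212075 0.11010829109943714
head ((513.75537109375, 139.5101318359375), (56.528350830078125, 56.43553161621094), 31.062238693237305) 486
bore [217.6333 240.3667] 30 [[0.5121 0.1396 0.09  ]]
mount [[ 0.0013 -0.9634 -0.2679  0.0738]
 [ 1.      0.0016 -0.0007  0.0003]
 [ 0.0011 -0.2679  0.9634 -0.1667]
 [ 0.      0.      0.      1.    ]]
20.001520557879246 [-0.5245  0.2812  1.6674 -0.      1.193  -0.8736]
-159.99847944212075 [-0.5245  0.2812  1.6674 -0.      1.193   2.268 ]
28 [ 0.1789  0.3385  1.7191 -0.      1.084  -0.3098]
58 [ 0.1789  0.3385  1.7191 -0.      1.084  -0.8334]
88 [ 0.1789  0.3385  1.7191 -0.      1.084  -1.357 ]
118 [ 0.1789  0.3385  1.7191 -0.      1.084  -1.8806]
148 [ 0.1789  0.3385  1.7191 -0.      1.084  -2.4042]
178 None
208 [ 0.1789  0.3385  1.7191 -0.      1.084   2.8318]
238 [ 0.1789  0.3385  1.7191 -0.      1.084   2.3082]
268 [ 0.1789  0.3385  1.7191 -0.      1.084   1.7846]
298 [ 0.1789  0.3385  1.7191 -0.      1.084   1.261 ]
328 [ 0.1789  0.3385  1.7191 -0.      1.084   0.7374]
358 [ 0.1789  0.3385  1.7191 -0.      1.084   0.2138]
```

```bash
python3 - <<'E'
from h import *
np.set_printoptions(precision=4,suppress=True)
yaw=np.radians(20)
bot.move_pose([.4796,-.2237,.19],down(yaw))
T=T_cam('wrist');im,d=bot.camera('wrist');np.savez('w1.npz',im=im,d=d,T=T);cv2.imwrite('pics/w1.png',im)
print(bot.read_clock(),bot.read_tcp_pos(),proj('wrist',T,[[.4796,-.2237,.086],[.4796,-.2237,.071]]))
E
```

```text
3.925 [ 0.4799 -0.2232  0.19  ] [[280.8691 203.3789]
 [280.9308 199.1945]]
```

View pics/w1.png

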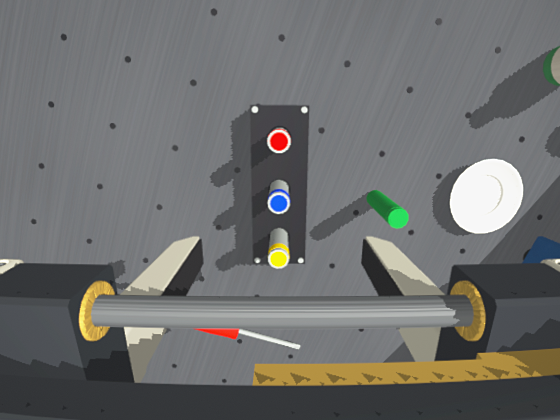

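The wrist view shows the blue top at about (279,203), within 2 px of prediction. Next: refine, grasp, lift, and go look at the bore with the post in hand.

```bash
python3 - <<'E'
from h import *
np.set_printoptions(precision=4,suppress=True)
f=np.load('w1.npz');im,T=f['im'],f['T']
hsv=cv2.cvtColor(im,cv2.COLOR_BGR2HSV);m=cv2.inRange(hsv,(100,130,150),(130,255,255));w=np.zeros_like(m);w[188:220,264:296]=255;m&=w
n,l,s,c=cv2.connectedComponentsWithStats(m);print(s[1:],c[1:])
i=1+np.argmax(s[1:,4]);b=onplane('wrist',T,c[i],.086)[0];print('blue',b)
off=bot.read_tcp_pos()-np.array([.4796,-.2237,.19]);print('trackerr',off)
q=down(np.radians(20))
bot.move_straight([b[0],b[1],.12])
print(bot.move_straight([b[0],b[1],.055],v=.1,guard=12))
p=bot.read_tcp_pos();print(p)
print(bot.gripper_to(0.0,f_grip=45),bot.read_grip_width(),bot.read_gripper_force(),bot.read_ft_force())
bot.move_straight([b[0],b[1],.17],v=.12)
print(bot.read_grip_width(),bot.read_gripper_force(),bot.read_ft_force(),bot.read_clock())
yh=np.radians(31.06);ux=np.array([np.cos(yh),np.sin(yh),0])
t=np.array([.5121,.1396,.155])-.04*ux
bot.move_pose(t,down(yh-np.pi/2))
print(bot.read_tcp_pos(),bot.read_grip_width(),bot.read_clock())
T=T_cam('wrist');im,d=bot.camera('wrist');np.savez('w2.npz',im=im,d=d,T=T);cv2.imwrite('pics/w2.png',im)
print(proj('wrist',T,[.5121,.1396,.09]))
E
```

```text
[[270 189  20   9  50]
 [270 195  17  16 212]
 [268 197   1   1   1]] [[280.2    191.62  ]
 [278.2642 202.8538]
 [268.     197.    ]]
blue [ 0.4772 -0.224   0.086 ]
trackerr [0.0003 0.0005 0.    ]
False
[ 0.4776 -0.2243  0.0556]
False 0.019401804225801914 44.99414026737213 [ 0.38    0.3455 -0.5681]
0.01942034249221042 44.99250590801239 [-0.7581 -0.0715 -2.9575] 7.5917
[0.478  0.1186 0.1549] 0.018962259700320117 9.375
[[280.8243 166.0393]]
```

View pics/w2.png

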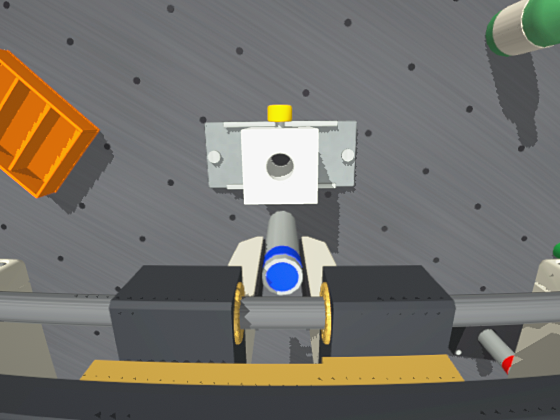

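The wrist view shows the post in hand, with its top dot near (284,277) and foot near (281,215). The bore sits at about (280,166) in the white head. I'll fit both in the same picture.

```bash
python3 - <<'E'
from h import *
np.set_printoptions(precision=4,suppress=True)
f=np.load('w2.npz');im,d,T=f['im'],f['d'],f['T']
hsv=cv2.cvtColor(im,cv2.COLOR_BGR2HSV);g=im.min(2)
yh=np.radians(31.06);ux=np.array([np.cos(yh),np.sin(yh),0]);uy=np.array([-ux[1],ux[0],0]);tcp=T[:3,3]-0
tcp=np.array([.4780,.1186,.1549])
loc=lambda X:np.c_[(X-tcp)@ux,(X-tcp)@uy]*1000
print('tool rot', np.degrees(R.from_quat(bot.read_ee_rot()).as_euler('xyz')), bot.read_tcp_pos())
# head top
m=(g>215).astype(np.uint8);n,l,s,c=cv2.connectedComponentsWithStats(m)
i=l[190,260];hm=(l==i).astype(np.uint8);print(s[i],'depth med',np.median(d[hm>0]))
cn=cv2.findContours(hm,cv2.RETR_CCOMP,cv2.CHAIN_APPROX_NONE)[0]
for k in cn:
    if len(k)<30: continue
    W=onplane('wrist',T,k.reshape(-1,2),.09);W2=(W[:,:2]*1000).astype(np.float32)
    if len(k)>150:
        r=cv2.minAreaRect(W2);print('head',r,loc(np.array([[*r[0],90]])/1000))
    else:
        e=cv2.fitEllipse(W2);print('bore',e,len(k),loc(np.array([[*e[0],90]])/1000))
# post
b=cv2.inRange(hsv,(100,130,130),(130,255,255));n,l,s,c=cv2.connectedComponentsWithStats(b)
for j in range(1,n):
    if s[j,4]>40: print('blob',s[j],c[j],'onplane',loc(onplane('wrist',T,c[j],tcp[2]+.031)))
print('dot depth',d[277,284],'pts',(unproj('wrist',T,[284,277],d[277,284])-tcp))
# post lower part by depth
for r_ in range(208,250,4):
    row=d[r_,255:312];k=np.nonzero((row>0)&(row<.235))[0]+255
    if len(k): print(r_,k.min(),k.max(),(k.min()+k.max())/2,round(float(d[r_,int(k.mean())]),4))
ax=[tcp+np.array([0,0,h]) for h in (-.049,-.03,-.01,.031)]
print(proj('wrist',T,ax))
E
```

```text
tool rot [179.9974   0.0049  31.0573] [0.478  0.1186 0.1549]
[ 227  126   92   78 5267] depth med 0.23202652
head ((508.8539123535156, 145.497802734375), (58.065093994140625, 68.8683853149414), 31.14381217956543) [[40.3078  7.1228]]
bore ((511.9538269042969, 140.95338439941406), (19.281696319580078, 22.330360412597656), 53.24396896362305) 81 [[40.6187  1.6305]]
blob [263 246  39  21 307] [281.8371 252.8697] onplane [[13.0261 -0.3812]]
blob [266 262  32  29 737] [281.7517 276.403 ] onplane [[ 0.513  -0.3586]]
dot depth 0.15056081 pts [[ 0.001  -0.0011  0.0313]]
212 275 287 281.0 0.221
216 271 292 281.5 0.2103
220 269 294 281.5 0.2036
224 268 294 281.0 0.1953
228 267 295 281.0 0.188
232 267 295 281.0 0.1804
236 266 296 281.0 0.1747
240 255 311 283.0 0.1702
244 255 311 283.0 0.1635
248 256 311 283.5 0.1582
[[281.264  223.5348]
 [281.2212 232.7656]
 [281.1676 244.3853]
 [281.0158 277.3414]]
```

```bash
python3 - <<'E'
from h import *
np.set_printoptions(precision=3,suppress=True,linewidth=200)
f=np.load('w2.npz');im,d,T=f['im'],f['d'],f['T'];g=im.min(2).astype(float)
yh=np.radians(31.06);ux=np.array([np.cos(yh),np.sin(yh),0]);uy=np.array([-ux[1],ux[0],0]);tcp=np.array([.4780,.1186,.1549])
loc=lambda X:np.c_[(X-tcp)@ux,(X-tcp)@uy]*1000
def edge(p,t=190):  # outermost crossings, subpixel
    k=np.nonzero(p>t)[0];a,b=k[0],k[-1]
    return a-(p[a]-t)/(p[a]-p[a-1]),b+(p[b]-t)/(p[b]-p[b+1])
L=[];U=[]
for r in list(range(140,152))+list(range(182,197)):
    a,b=edge(g[r,232:328]);L.append(loc(onplane('wrist',T,[[a+232,r],[b+232,r]],.09))[:,1])
for c in list(range(248,264))+list(range(297,312)):
    a,b=edge(g[134:215,c]);k=a+134; U.append(np.r_[loc(onplane('wrist',T,[[c,k],[c,b+134]],.09))[:,0],k,b+134])
print('y',np.median(L,0),np.mean(np.median(L,0)),'x',np.median(U,0))
print(g[118:140,300]);print(g[198:208,300])
print(g[146:186,280]);print(g[166,262:300])
print(d[146:186,280])
E
```

```text
y [ 30.368 -27.617] 1.3754766102364844 x [ 63.934  10.792 133.578 203.586]
[116. 110. 120. 225. 236. 232. 231. 224. 186. 217. 229. 249. 247. 247. 247. 247. 247. 247. 247. 247. 247. 247.]
[247. 247. 247. 248. 253. 253. 105.  69.  79.  81.]
[247. 247. 247. 247. 248. 252. 236. 151.  57.  45.  50.  52.  53.  51.  52.  52.  52.  50.  49.  78. 155. 135. 131. 131. 132. 133. 133. 132. 130. 126. 155. 227. 226. 222. 231. 248. 247. 247. 247.
 247.]
[247. 247. 249. 243. 183. 130. 128. 130. 130. 130. 130. 129. 131. 135. 136. 146. 144. 149. 155. 147. 164. 163. 142. 136. 133. 129. 128. 128. 128. 124. 121. 168. 238. 250. 248. 247. 247. 247.]
[0.229 0.228 0.227 0.228 0.229 0.229 0.23  0.23  0.302 0.303 0.303 0.304 0.304 0.304 0.304 0.305 0.305 0.306 0.305 0.306 0.307 0.303 0.298 0.29  0.285 0.28  0.273 0.269 0.265 0.259 0.256 0.251 0.248
 0.244 0.239 0.235 0.234 0.235 0.236 0.237]
```

```bash
cat >> h.py <<'E'
yh=np.radians(31.06);ux=np.array([np.cos(yh),np.sin(yh),0]);uy=np.array([-ux[1],ux[0],0]);UP=np.array([0,0,1.])
OFF=np.array([.0005,-.0001,.049])  # post axis in (ux,uy) rel. TCP, foot below TCP
def pose(foot,lean,a):
    "TCP position and quaternion for foot centre, post leaned by lean towards world angle a"
    q=down(yh-np.pi/2,lean,a);k=np.array([-np.sin(a),np.cos(a),0])
    return foot-R.from_rotvec(k*lean).apply(ux*OFF[0]+uy*OFF[1]-UP*OFF[2]),q
def foot_now(lean,a): # foot centre from present TCP
    p,_=pose(np.zeros(3),lean,a);return np.array(bot.read_tcp_pos())-p
E
python3 - <<'E'
from h import *
np.set_printoptions(precision=4,suppress=True)
f=np.load('w2.npz');im,d,T=f['im'],f['d'],f['T'];tcp=np.array([.4780,.1186,.1549])
bore=onplane('wrist',T,[279.6,166.8],.09)[0];print('bore',bore,(bore-tcp)@ux,(bore-tcp)@uy)
for rr in (9,10):
    print('foot edge px',proj('wrist',T,[tcp+ux*(.0005+rr/1000)-UP*(.049 if rr==9 else .048)]))
for r_ in range(206,216): print(r_,im[r_,276:288:3].min(1),end=' ')
np.save('bore.npy',bore)
L=np.radians(15)
for a in (yh,yh+np.pi):
    p,q=pose(bore+UP*.025,L,a);print('\n',a,p,bot.ik(p,q))
E
```

```text
bore [0.5111 0.1401 0.09  ] 0.039470019729711106 0.0013145296131420543
foot edge px [[281.2773 211.1671]]
foot edge px [[281.2767 210.2445]]
206 [76 78 80 79] 207 [77 79 81 82] 208 [78 76 79 82] 209 [79 75 75 79] 210 [ 81  87 100  87] 211 [113 140 170 132] 212 [167 180 176 169] 213 [180 179 174 168] 214 [180 177 172 165] 215 [179 177 173 165] 
 0.5420992656694388 [0.5215 0.1465 0.1625] [ 0.2288  0.5308  1.5476 -0.0826  1.3136  1.2886]

 3.683691919259232 [0.4998 0.1334 0.1622] [0.1125 0.2582 1.9694 0.1718 0.6823 1.0203]
```

```bash
python3 - <<'E'
from h import *
np.set_printoptions(precision=4,suppress=True)
bore=np.load('bore.npy');L=np.radians(15);a=yh
bot.gripper_to(0.0,f_grip=60)
c=bore-.0015*ux
p,q=pose(c+UP*.020,L,a);bot.move_pose(p,q)
print('hover',foot_now(L,a)-bore,bot.read_ft_force(),bot.read_clock())
p,_=pose(c-UP*.002,L,a)
print('hit',bot.move_straight(p,v=.03,guard=5))
e=foot_now(L,a)-bore;print('foot rel bore (x,y,z) mm',e@ux*1e3,e@uy*1e3,e[2]*1e3,'F',bot.read_ft_force()@np.c_[ux,uy,UP],bot.read_wrist_torque(),bot.read_clock())
T=T_cam('wrist');im,d=bot.camera('wrist');cv2.imwrite('pics/w3.png',im)
im,d=bot.camera('scene');cv2.imwrite('pics/s3.png',cv2.resize(im[130:220,250:340],None,fx=6,fy=6,interpolation=cv2.INTER_CUBIC))
E
```

```text
hover [-0.001  -0.0004  0.0191] [ 0.2035 -0.3272 -2.136 ] 10.0667
hit False
foot rel bore (x,y,z) mm -1.3633478735372877 -0.02094742134148657 -1.8854608308320475 F [-0.5117  0.2531 -1.8065] [ 0.1312 -0.056  -0.0289] 10.95
```

View pics/w3.png

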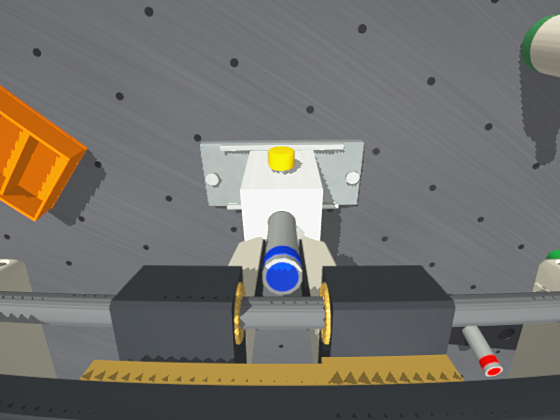

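The picture shows the leaned post with its foot at the head top, and there's no contact force, so the edge is in the mouth. Now I feel for the +x wall, then straighten.

```bash
python3 - <<'E'
from h import *
np.set_printoptions(precision=4,suppress=True)
bore=np.load('bore.npy');L=np.radians(15);a=yh;B=np.c_[ux,uy,UP]
def rep(t,l): e=foot_now(l,a)-bore;print(t,e@B*1e3,'F',bot.read_ft_force()@B,round(bot.read_clock(),2))
p0=np.array(bot.read_tcp_pos())
print('hit',bot.move_straight(p0+.004*ux,v=.01,guard=3.5));rep('touch +x',L)
e=(foot_now(L,a)-bore)@B
np.save('touch.npy',e)
E
```

```text
hit True
touch +x [-0.3372  0.1414 -2.4329] F [-0.8802 -0.2948 -0.7043] 11.37
```

```bash
python3 - <<'E'
from h import *
np.set_printoptions(precision=3,suppress=True)
bore=np.load('bore.npy');a=yh;B=np.c_[ux,uy,UP]
def rep(t,l): e=foot_now(l,a)-bore;print(t,e@B*1e3,'F',bot.read_ft_force()@B,round(bot.read_clock(),2))
for deg,c in ((12,-.4),(8,-.3),(4,-.2),(0,-.1)):
    p,q=pose(bore+ux*c/1e3-UP*.0022,np.radians(deg),a)
    h=bot.move_straight(p,q,v=.02,guard=15);rep(f'{deg} {h}',np.radians(deg))
    if h: break
if not h:
    p,q=pose(bore-ux*.0001-UP*.008,0,a)
    print('down',bot.move_straight(p,q,v=.02,guard=8));rep('d',0)
im,d=bot.camera('scene');cv2.imwrite('pics/s4.png',cv2.resize(im[120:220,245:345],None,fx=5.5,fy=5.5,interpolation=cv2.INTER_CUBIC))
E
```

```text
12 False [-0.553 -0.048 -1.967] F [-0.049 -0.172 -1.171] 11.65
8 False [-0.182 -0.094 -1.98 ] F [-0.062 -0.611 -1.762] 11.97
4 False [ 0.067 -0.111 -2.01 ] F [-0.613 -0.361 -1.636] 12.28
0 False [ 0.255 -0.146 -1.967] F [ 0.103 -0.714 -1.797] 12.6
down False
d [ 0.065  0.018 -8.156] F [ 0.471 -0.913 -3.078] 13.04
```

View pics/s4.png

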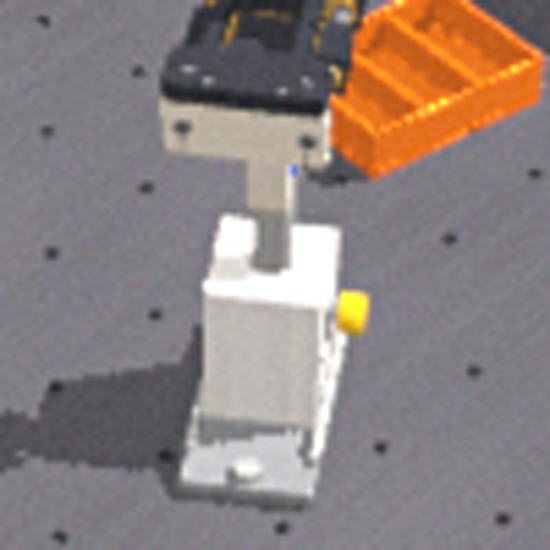

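The post stands upright in the bore, 8 mm deep and almost force-free. Now I slide it past the leaf.

```bash
python3 - <<'E'
from h import *
np.set_printoptions(precision=3,suppress=True)
bore=np.load('bore.npy');a=yh;B=np.c_[ux,uy,UP]
def rep(t): e=foot_now(0,a)-bore;print(t,e@B*1e3,'F',bot.read_ft_force()@B,'grip',bot.read_grip_width(),round(bot.read_clock(),2))
for dep in (18,24,29,34,39,44.5):
    p,q=pose(bore-UP*dep/1e3,0,a)
    h=bot.move_straight(p,q,v=.025,guard=25);rep(f'{dep} {h}')
    if h: break
im,d=bot.camera('wrist');np.savez('w5.npz',im=im,d=d,T=T_cam('wrist'));print('top z',bot.read_tcp_pos()[2])
m=cv2.inRange(cv2.cvtColor(im,cv2.COLOR_BGR2HSV),(100,130,130),(130,255,255))
n,l,s,c=cv2.connectedComponentsWithStats(m)
print([(s[j],c[j],np.median(d[l==j])) for j in range(1,n) if s[j,4]>40])
E
```

```text
18 False [  0.047  -0.001 -18.049] F [-0.373 -0.627 -1.166] grip 0.01954889302348643 13.64
24 False [  0.003  -0.008 -24.153] F [ 0.989  0.23  -2.323] grip 0.01904876035574158 14.03
29 False [  0.017  -0.016 -29.14 ] F [ 0.124 -0.31  -1.984] grip 0.019011992169974762 14.38
34 False [ -0.164   0.058 -34.243] F [-0.849  0.067 -1.655] grip 0.01884329259106915 14.73
39 False [ -0.548   0.121 -39.545] F [-3.516 -0.691 -4.819] grip 0.018903363056447037 15.08
44.5 False [ -0.414   0.184 -44.958] F [-4.534 -1.021 -4.101] grip 0.0189563887101041 15.45
top z 0.09418425372631212
[(array([263, 246,  39,  20, 297], dtype=int32), array([281.946, 252.69 ]), np.float32(0.1566701)), (array([266, 262,  32,  29, 737], dtype=int32), array([281.826, 276.237]), np.float32(0.14950351))]
```

```bash
python3 - <<'E'
from h import *
np.set_printoptions(precision=4,suppress=True)
bore=np.load('bore.npy');B=np.c_[ux,uy,UP]
bot.gripper_to(.04);p=np.array(bot.read_tcp_pos())
bot.move_straight(p+UP*.055,v=.12)
bot.gripper_to(0,f_grip=30)
x=np.r_[(bore)[:2],.13]
bot.move_straight(x,v=.1);print(bot.read_tcp_pos(),bot.read_ft_force()@B,bot.read_clock())
x[2]=.098;h=bot.move_straight(x,v=.03,guard=25);print(h,bot.read_tcp_pos(),bot.read_ft_force()@B)
x[2]=.091;h=bot.move_straight(x,v=.012,guard=25);print(h,bot.read_tcp_pos(),bot.read_ft_force()@B,bot.read_clock())
E
```

```text
[0.5109 0.1401 0.1297] [-0.5478  0.0288  0.8192] 17.8333
False [0.5113 0.1402 0.0981] [0.4236 0.2978 0.0665]
True [0.5119 0.1402 0.0952] [-2.7203  1.0245  8.2217] 19.4583
```

```bash
python3 - <<'E'
from h import *
np.set_printoptions(precision=4,suppress=True)
bore=np.load('bore.npy');B=np.c_[ux,uy,UP]
x=bore.copy();x[2]=.0935;h=bot.move_straight(x,v=.01,guard=32);print(h,bot.read_tcp_pos(),bot.read_ft_force()@B)
x[2]=.17;bot.move_straight(x,v=.12)
bot.move_straight(x-.04*ux,v=.12)
T=T_cam('wrist');im,d=bot.camera('wrist');cv2.imwrite('pics/w6.png',cv2.resize(im[100:260,180:380],None,fx=4,fy=3.7,interpolation=cv2.INTER_CUBIC))
m=cv2.inRange(cv2.cvtColor(im,cv2.COLOR_BGR2HSV),(100,130,130),(130,255,255))
n,l,s,c=cv2.connectedComponentsWithStats(m)
for j in range(1,n):
    if s[j,4]>40: print(s[j],c[j],unproj('wrist',T,c[j],np.median(d[l==j])))
for uv in ((250,190),(312,190)): print('head',unproj('wrist',T,uv,d[uv[1],uv[0]]))
print(bot.read_clock())
E
```

```text
False [0.5122 0.1403 0.0952] [-3.3718  0.6049 18.8848]
[272 156  20  20 302] [281.5397 165.5828] [[0.5109 0.1395 0.096 ]]
head [[0.4804 0.1508 0.0926]]
head [[0.506  0.1076 0.091 ]]
21.075
```

View pics/w6.png

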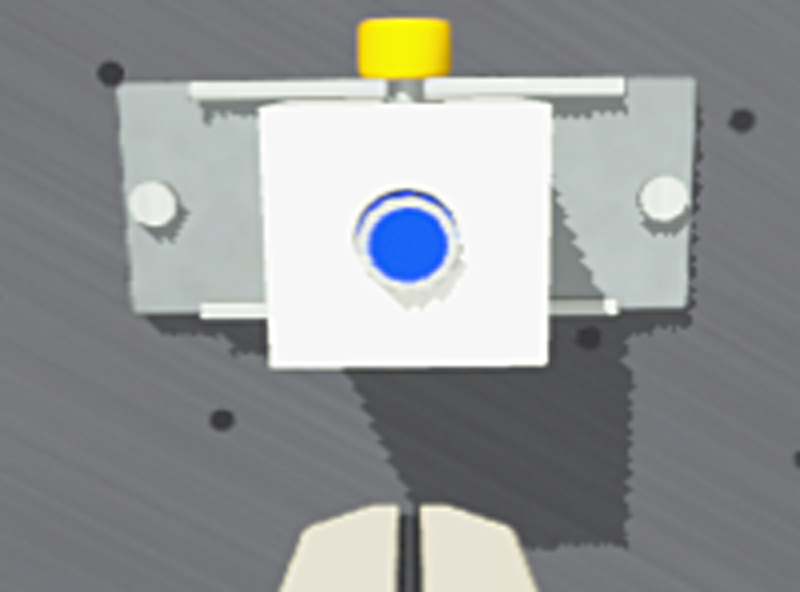

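The picture shows the post seated in the bore with its blue dot at the centre (full-frame (281,166)), about 5 mm proud. The tool stopped firmly at z = 95.2 mm and now touches nothing.

```bash
python3 -c "
from h import *
print(bot.close_job())"
```

```text
the job is handed in; nothing more can be done
None
```

The blue-banded post is mounted fully home in the holder, about 5 mm proud with the band up and released; I handed the job in at about 21 s, with nothing else touched.

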